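# Turn the stock tags to match the cup bins

### The job

Four bins of portion cups stand in a rack, and on the rail in front of each bin is a hinged tag: turned with the round disc up it says full, turned with the bar up it says refill. With the fingertips gently push over each tag that is wrong, so that only the bins filled with three cups show the disc and the other bins show the bar. Leave the tags that are already right as they are, and do not move the bins, the cups or the other things on the bench.

Things in the scene. Friction and masses are not known exactly. Their poses are not given: they have to be found in the camera images.
- rack: Fixed blue sheet-steel rack, base sheet 385 x 402 x 3 mm, four lanes 95 mm apart. Along its near side three 6 mm rods run along its y axis: the tags' pivot rod, axis 45 mm above the table, and a rest rod 27 mm to each side of it, tops 62 mm up; carried by 64 mm high cheeks at y = 0 and +-200 mm. Origin: on the table below the middle of the pivot rod; x points from the rail to the bins (away from the robot), z up.
- tag_a (a joint): Hinge of tag leaf a, about the rack's y axis. 0 rad: leans 55 degrees from upright towards the robot on a rest rod, bar face up (refill). 0.960: upright. 1.920: leans 55 degrees over towards the bins, disc face up (full). Swings freely, lightly damped (smooth plastic, under 2 N to push over); once past upright it falls by itself onto the other rest rod. The four leaves are alike, one per lane, in any order.
- tag_b (a joint): Hinge of tag leaf b; values as for tag_a.
- tag_c (a joint): Hinge of tag leaf c; values as for tag_a.
- tag_d (a joint): Hinge of tag leaf d; values as for tag_a.
- tag_a_hinge (a point): Middle of leaf a's width on the pivot axis, 45 mm above the table; y along the rod, turns with the leaf. Leaf: white plastic, 56 mm wide along the rod, 3 mm thick, 32 to 63 g, free edge 72 mm from the pivot: at rest 86 mm above the table and 59 mm to the robot side or bin side of the rod, 117 mm up when upright. Gap between neighbouring leaves 39 mm.
- tag_b_hinge (a point): The same point of leaf b, which is like leaf a.
- tag_c_hinge (a point): The same point of leaf c, which is like leaf a.
- tag_d_hinge (a point): The same point of leaf d, which is like leaf a.
- bin_full_1: Full bin: three cups. Loose, grey plastic, 198 x 74 mm, 45 mm high, walls 3 mm, room for three cups in a row. Origin: foot of its front wall (robot side), mid width; x runs along the bin away from the robot. Stands in a rack lane, front wall 100 mm behind the pivot rod, and belongs to the tag straight in front of it in that lane. The bins stand in any order.
- bin_full_2: Full bin: three cups. Otherwise like bin_full_1.
- bin_short: Bin like bin_full_1 but not full: only two cups, one place is free.
- bin_empty: Bin like bin_full_1 but not full: no cup at all.
- cup_full_1_1: Loose lidded portion cup, 62 mm across, 55 mm high, 90 g, upright, its top 61 mm above the table; origin at the middle of its underside. Stands in the bin bin_full_1.
- cup_full_1_2: Cup like cup_full_1_1, in the bin bin_full_1.
- cup_full_1_3: Cup like cup_full_1_1, in the bin bin_full_1.
- cup_full_2_1: Cup like cup_full_1_1, in the bin bin_full_2.
- cup_full_2_2: Cup like cup_full_1_1, in the bin bin_full_2.
- cup_full_2_3: Cup like cup_full_1_1, in the bin bin_full_2.
- cup_short_1: Cup like cup_full_1_1, in the bin bin_short.
- cup_short_2: Cup like cup_full_1_1, in the bin bin_short.
- cake_box: Bystander: closed kraft cake box, 120 x 170 mm, 61 mm high, loose on the table left of the rack. Origin: middle of its underside.
- tape_roll: Bystander: roll of packing tape lying flat, 96 mm across, 46 mm high, loose on the table to the right and near side of the rack. Origin: middle of its underside.
There are look-alikes about, which are no part of the job. What is shaped like the bin_full_2 but green is not meant.

How it is judged (in metres and radians):
At the end, for the whole second after the job is handed in: Each tag in front of a bin with three cups rests with its disc up (joint above 1.80 rad), each other tag rests with its bar up (joint below 0.12 rad), all at rest (below 0.2 rad/s); no bin has moved by more than 15 mm, no cup, cake box or tape roll by more than 20 mm ((((horizontal distance between tag_a_hinge and bin_full_1 below 0.12 m or horizontal distance between tag_a_hinge and bin_full_2 below 0.12 m) and value of joint tag_a above 1.79986 rad) or (not (horizontal distance between tag_a_hinge and bin_full_1 below 0.12 m or horizontal distance between tag_a_hinge and bin_full_2 below 0.12 m) and value of joint tag_a below 0.12 rad)) and velocity of joint tag_a between -0.2 and 0.2 rad/s and (((horizontal distance between tag_b_hinge and bin_full_1 below 0.12 m or horizontal distance between tag_b_hinge and bin_full_2 below 0.12 m) and value of joint tag_b above 1.79986 rad) or (not (horizontal distance between tag_b_hinge and bin_full_1 below 0.12 m or horizontal distance between tag_b_hinge and bin_full_2 below 0.12 m) and value of joint tag_b below 0.12 rad)) and velocity of joint tag_b between -0.2 and 0.2 rad/s and (((horizontal distance between tag_c_hinge and bin_full_1 below 0.12 m or horizontal distance between tag_c_hinge and bin_full_2 below 0.12 m) and value of joint tag_c above 1.79986 rad) or (not (horizontal distance between tag_c_hinge and bin_full_1 below 0.12 m or horizontal distance between tag_c_hinge and bin_full_2 below 0.12 m) and value of joint tag_c below 0.12 rad)) and velocity of joint tag_c between -0.2 and 0.2 rad/s and (((horizontal distance between tag_d_hinge and bin_full_1 below 0.12 m or horizontal distance between tag_d_hinge and bin_full_2 below 0.12 m) and value of joint tag_d above 1.79986 rad) or (not (horizontal distance between tag_d_hinge and bin_full_1 below 0.12 m or horizontal distance between tag_d_hinge and bin_full_2 below 0.12 m) and value of joint tag_d below 0.12 rad)) and velocity of joint tag_d between -0.2 and 0.2 rad/s and distance of each of bin_full_1, bin_full_2, bin_short, bin_empty from where it was at the start of the episode below 0.015 m and distance of each of cup_full_1_1, cup_full_1_2, cup_full_1_3, cup_full_2_1, cup_full_2_2, cup_full_2_3, cup_short_1, cup_short_2, cake_box, tape_roll from where it was at the start of the episode below 0.02 m); the robot touches nothing.
It fails at once if a tag that was already right is swung off its rest (by more than 0.5 rad) (((horizontal distance between tag_a_hinge and bin_full_1 below 0.12 m or horizontal distance between tag_a_hinge and bin_full_2 below 0.12 m) and value of joint tag_a below 1.41986 rad) or (not (horizontal distance between tag_b_hinge and bin_full_1 below 0.12 m or horizontal distance between tag_b_hinge and bin_full_2 below 0.12 m) and value of joint tag_b above 0.5 rad) or (not (horizontal distance between tag_c_hinge and bin_full_1 below 0.12 m or horizontal distance between tag_c_hinge and bin_full_2 below 0.12 m) and value of joint tag_c above 0.5 rad) or (not (horizontal distance between tag_d_hinge and bin_full_1 below 0.12 m or horizontal distance between tag_d_hinge and bin_full_2 below 0.12 m) and value of joint tag_d above 0.5 rad)).
It fails at once if a tag is pressed with more than 20 N (contact force between any of the arm, the fingers and tag_a above 20 N or contact force between any of the arm, the fingers and tag_b above 20 N or contact force between any of the arm, the fingers and tag_c above 20 N or contact force between any of the arm, the fingers and tag_d above 20 N).
It fails at once if a bin is moved by more than 15 mm or lifted (distance of any of bin_full_1, bin_full_2, bin_short, bin_empty from where it was at the start of the episode above 0.015 m).
It fails at once if a cup is moved by more than 20 mm or lifted (distance of any of cup_full_1_1, cup_full_1_2, cup_full_1_3, cup_full_2_1, cup_full_2_2, cup_full_2_3, cup_short_1, cup_short_2 from where it was at the start of the episode above 0.02 m).
It fails at once if the cake box or the tape roll is moved by more than 20 mm or lifted (distance of any of cake_box, tape_roll from where it was at the start of the episode above 0.02 m).
It also fails if it takes over 64 s, if anything falls off the work surface, if the arm or the gripper's body presses on something with over 40 N, if the wrist force passes 120 N, or if a joint passes its speed limit or range.

### The arm

A 7-joint arm with a two-finger parallel gripper is mounted at the origin on the work surface. World frame = base frame: x ahead of the robot, y to its left, z up, the work surface at z = 0. Lengths are in m, angles in degrees, forces in N, time in s.
With the tool pointing down it reaches from about 0.425 to 0.875 m from the base axis. Payload 4.7 kg.
Tool frame: the origin (TCP) lies midway between the tips of the shut fingers; the grasp point (between the pads) lies 19 mm behind it (env.tcp_to_grasp is the distance from the TCP to the grasp point, in m); z points along the fingers, x is the direction in which the jaws open and shut, and the axes are right-handed (so a half turn about z gives the same grasp; the last joint's range is limited). The gripper opens to 87 mm and grips with 3 to 60 N. Pads are 19 mm wide; open, the fingers measure 117 mm over their backs; the gripper's body (75 mm by 190 mm) begins 51 mm behind the grasp point.
Start: joints at [0.808, 18.392, -4.016, 83.108, 1.295, 78.541, -3.26], TCP at [0.65, -0, 0.191] pointing down, gripper open.
Joint ranges: [-163.93, 163.93], [-17.29, 119.83], [-79.2, 71.16], [3.27, 140.29], [-89.18, 269.18], [5.43, 117.66], [-154.24, 154.24]. Speed limits (degrees/s): [147.25, 147.25, 180, 180, 180, 180, 180].

### API

Orientations are given as [roll, pitch, yaw] about the fixed x, y, z axes, in that order (R = Rz(yaw) Ry(pitch) Rx(roll)).
In Python, from cell import env, viewer gives the robot as it stands.
- The arm moves only by the shell command python3 -m pendant 'ROWS' [OPENING] [FORCE]. ROWS is JSON, a list of rows, each a list of 6 numbers: the shift along the tool's x, y, z each as a share of 0.1 m, from -1 to 1, then the turn, a rotation vector about the tool's x, y, z each as a share of 90 degrees, from -1 to 1. A call has exactly 8 rows; each row is the pose to reach, as a shift and turn from the pose commanded when the call began, along the tool's axes at that moment; what a row does not reach only later rows make up. A row lasts 1/8 s, in which the tool goes at most 62.5 mm and 10.7 degrees, less where a joint would pass 70% of its speed; a pose out of reach is approached as far as the arm can. A call with a number of a shift or a turn outside -1 to 1 is refused whole. A call with a gripper value outside its range is refused whole. OPENING is the finger opening in mm, from 0 to 87, set as the call begins (- or left out, the last holds). The fingers move at their own pace and stop on an object; FORCE is the grip in N (left out, the last holds). Time passes only in rows, so rows that repeat a pose let the fingers close, or fill a call up. It gives the time, the measured TCP pose, the force and the opening at its end, in the units of the state.
- env.get_obs(): the state, without advancing time (a new reading comes with each control period).
- viewer.read_camera(name): name is "scene" or "side" or "wrist"; returns a dict with "frame" (384x512x3 uint8, red, green, blue), "fx", "fy", "cx", "cy" (pixels), "k1" (the pictures are not rectified: a ray, as slopes to the right and down, at radius r is drawn at 1 + k1 r^2 times it, then the intrinsics apply), "view" (4x4, takes a point from world to camera coordinates); the wrist camera has in their place "hand_eye" (4x4, takes a point from camera to tool coordinates, whose origin is the TCP and whose axes are the tool frame's). Camera axes: x right, y down, z forward; pixel columns grow to the right and rows downward; lengths in m; the calibration is good to about 2 mm. A picture is of the moment at which its call begins: read the wrist's pose just before it. There is no depth.
- env.sign_off(): hands the job in, once; it reports no verdict.
The state is a dict: "time_s": time; "qpos": joint angles; "joint_velocities": joint speeds; "effort": joint torques, N m; "tool_pos": TCP position; "tool_rot": TCP orientation; "force": force on the tool from outside, world axes, zero at the start; "wrist_torque": the same for the moment, N m; "grip_width": finger opening in m.
Only numpy, scipy, OpenCV 4.12 (cv2) and the standard library are available. Lean on these libraries where they do the work, as an engineer would, in place of code of your own. Each camera call takes 0.05 s, during which the arm holds its last target.

## Working session

There is one attempt and no reset: what is moved stays moved. The work goes in short steps, Python scripts to look and compute and a shell command to move; the robot and the scene stay as the last step left them, time stands still between calls to the robot, and variables do not carry over. Pictures are saved under pics/ and viewed, and the job is handed in when it is done.

```bash
mkdir -p pics; ls; python3 - <<'E'
from cell import env, viewer
import cv2,json
o=env.get_obs(); print({k:o[k] for k in('time_s','tool_pos','tool_rot','force','grip_width')})
for n in('scene','side','wrist'):
    c=viewer.read_camera(n); cv2.imwrite(f'pics/{n}0.png',c['frame'][:,:,::-1])
    print(n,[c[k] for k in('fx','fy','cx','cy','k1')],c.get('view',c.get('hand_eye')))
E
```

```text
pics
{'time_s': 0.0, 'tool_pos': array([ 6.49399111e-01, -5.00482386e-05,  1.89955280e-01]), 'tool_rot': array([1.79994446e+02, 1.08185472e-01, 1.45206841e-03]), 'force': array([-0.56705805,  0.29895628,  0.12513356]), 'grip_width': 0.08731976465789251}
scene [488.23454454566394, 488.23454454566394, 248.0021634397034, 191.1227172313067, -0.13266936720699488] [[-0.43489289  0.90032451 -0.01685098  0.20524861]
 [ 0.50713157  0.22941567 -0.83077435 -0.24172497]
 [-0.74410062 -0.36984353 -0.55635423  1.84837865]
 [ 0.          0.          0.          1.        ]]
side [452.5259060189504, 452.5259060189504, 249.77018064197568, 194.09012863967055, -0.07762317113730346] [[ 0.99786155 -0.06204911 -0.02054818 -0.56404387]
 [-0.0560902  -0.65147914 -0.75659026  0.10989529]
 [ 0.03355904  0.75612488 -0.65356633  1.59090636]
 [ 0.          0.          0.          1.        ]]
wrist [282.09561024365064, 282.09561024365064, 256.2428274996523, 196.61414282624372, 0.022047566565226634] [[ 9.99999162e-01 -6.09516986e-04 -1.14253682e-03 -6.35031231e-04]
 [ 8.81146226e-04  9.66824529e-01  2.55439921e-01 -7.04342936e-02]
 [ 9.48937652e-04 -2.55440713e-01  9.66824256e-01 -1.92743541e-01]
 [ 0.00000000e+00  0.00000000e+00  0.00000000e+00  1.00000000e+00]]
```

View pics/scene0.png

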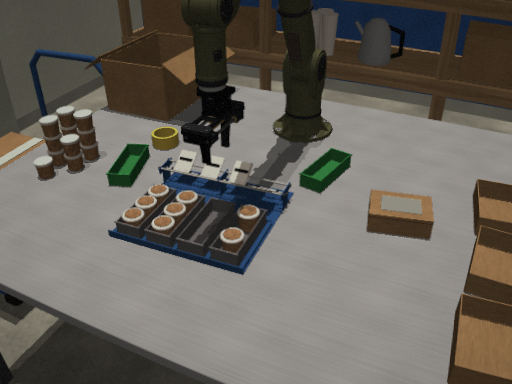

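View pics/side0.png

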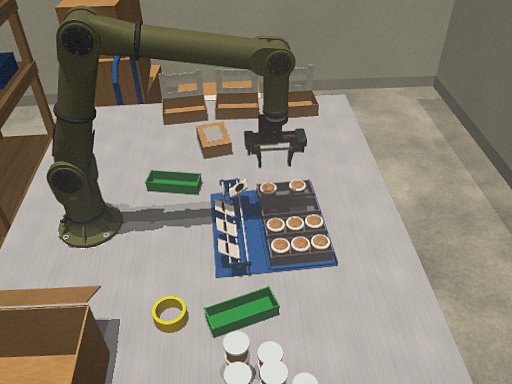

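View pics/wrist0.png

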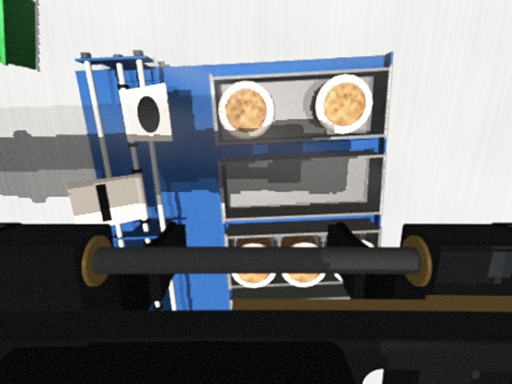

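```bash
python3 - <<'E'
import cv2
s=cv2.imread('pics/scene0.png')[140:270,105:305]; cv2.imwrite('pics/s_c.png',cv2.resize(s,None,fx=4,fy=4,interpolation=cv2.INTER_CUBIC))
s=cv2.imread('pics/side0.png')[165:285,200:350]; cv2.imwrite('pics/d_c.png',cv2.resize(s,None,fx=5,fy=5,interpolation=cv2.INTER_CUBIC)[:600])
E
```

```text
(no output)
```

View pics/s_c.png

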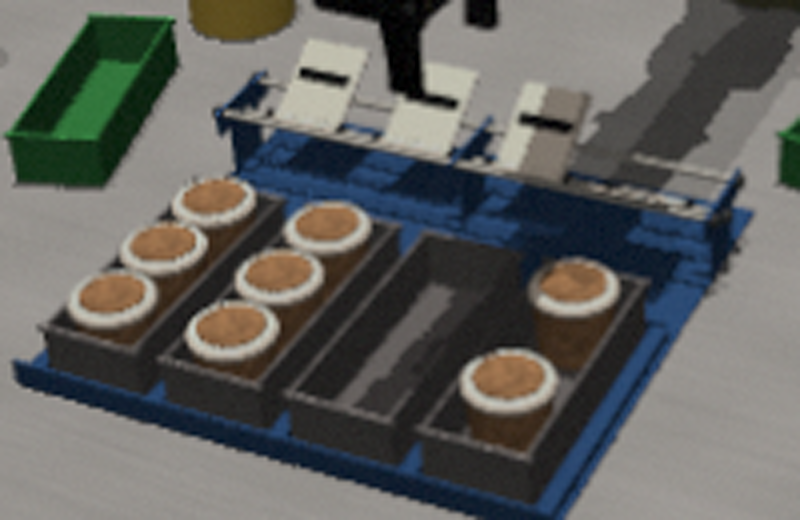

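View pics/d_c.png

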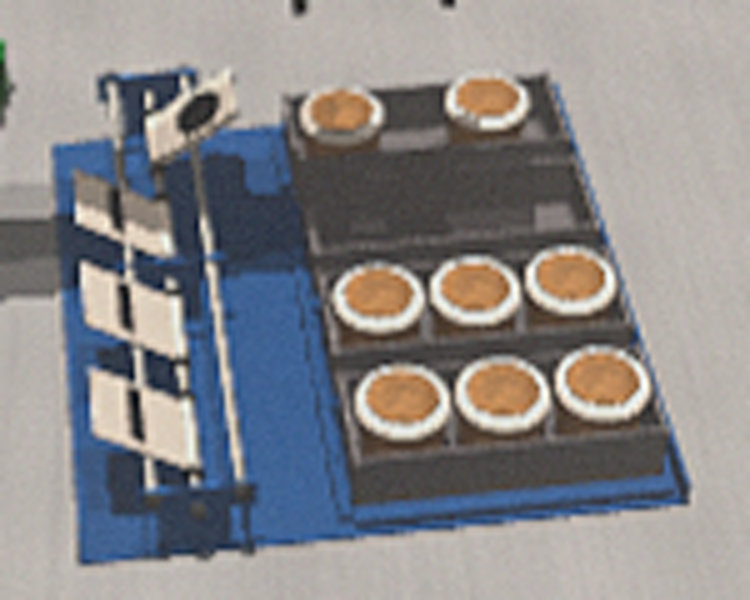

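```bash
cat > h.py <<'E'
import numpy as np,cv2
from cell import env,viewer
from scipy.spatial.transform import Rotation as R
def cam(n):
    o=env.get_obs(); c=viewer.read_camera(n)
    if 'view' in c: c['T']=np.linalg.inv(c['view'])
    else:
        T=np.eye(4); T[:3,:3]=R.from_euler('xyz',o['tool_rot'],degrees=True).as_matrix(); T[:3,3]=o['tool_pos']; c['T']=T@c['hand_eye']
    c['view']=np.linalg.inv(c['T'])
    return c
def ray(c,uv):
    x=(uv[0]-c['cx'])/c['fx']; y=(uv[1]-c['cy'])/c['fy']
    rd=np.hypot(x,y); r=rd
    for _ in range(20): r=rd/(1+c['k1']*r*r)
    s=r/rd if rd>0 else 1
    return c['T'][:3,3], c['T'][:3,:3]@np.array([x*s,y*s,1])
def onz(c,uv,z):
    o,d=ray(c,uv); return o+d*(z-o[2])/d[2]
def proj(c,p):
    q=c['view'][:3,:3]@np.asarray(p)+c['view'][:3,3]; x,y=q[:2]/q[2]; k=1+c['k1']*(x*x+y*y)
    return np.array([c['cx']+c['fx']*x*k,c['cy']+c['fy']*y*k])
def tri(c1,p1,c2,p2):
    o1,d1=ray(c1,p1);o2,d2=ray(c2,p2)
    s=np.linalg.lstsq(np.c_[d1,-d2],o2-o1,rcond=None)[0]
    a,b=o1+s[0]*d1,o2+s[1]*d2; return (a+b)/2,np.linalg.norm(a-b)
E
python3 - <<'E'
from h import *
np.set_printoptions(precision=3,suppress=True)
for n,(x0,y0,x1,y1) in(('side',(205,165,345,280)),('scene',(105,145,305,265)),('wrist',(60,40,400,225))):
    c=cam(n); f=c['frame']
    hsv=cv2.cvtColor(f,cv2.COLOR_RGB2HSV)
    h,s,v=cv2.split(hsv)
    for nm,m in(('orange',(h>3)&(h<22)&(s>90)&(v>120)),('white',(s<50)&(v>150))):
        m=m.astype(np.uint8); q=np.zeros_like(m); q[y0:y1,x0:x1]=m[y0:y1,x0:x1]
        k,l,st,ce=cv2.connectedComponentsWithStats(q)
        for i in range(1,k):
            if 25<st[i,4]<6000: print(n,nm,st[i],ce[i],onz(c,ce[i],.061 if nm=='orange' else .066))
E
```

```text
side orange [292 181  12   7  67] [297.134 183.955] [0.745 0.09  0.061]
side orange [262 183  12   8  73] [267.795 186.644] [0.637 0.084 0.061]
side orange [308 216  13   9  95] [313.684 219.853] [ 0.773 -0.1    0.061]
side orange [269 219  14   9  97] [275.237 223.186] [ 0.644 -0.105  0.061]
side orange [288 218  14   9  96] [294.635 222.   ] [ 0.709 -0.105  0.061]
side orange [313 236  15  10 114] [320.053 240.5  ] [ 0.778 -0.195  0.061]
side orange [273 239  15  11 111] [280.063 243.964] [ 0.65  -0.199  0.061]
side orange [294 238  14  10 113] [300.257 242.602] [ 0.714 -0.199  0.061]
side white [215 205  25  58 594] [226.87  234.614] [ 0.484 -0.149  0.066]
side white [241 217   8  44  72] [244.458 238.694] [ 0.539 -0.172  0.066]
side white [286 216  18  14  99] [294.515 223.323] [ 0.707 -0.116  0.066]
side white [266 218  19  14  96] [275.333 225.344] [ 0.643 -0.12   0.066]
side white [291 236  19  15 104] [300.087 244.394] [ 0.711 -0.211  0.066]
side white [271 238  19  15 107] [280.168 246.047] [ 0.648 -0.212  0.066]
scene orange [151 185  15   8  93] [158.043 188.656] [ 0.653 -
[... 1421 characters left out ...]
 0.099 0.066]
scene white [105 241  15  12  58] [110.224 247.017] [ 0.925 -0.155  0.066]
scene white [110 251  63  14 250] [141.632 259.76 ] [ 0.929 -0.056  0.066]
wrist orange [ 323   83   42   43 1326] [344.123 103.925] [0.744 0.089 0.061]
wrist orange [ 226   89   40   43 1322] [245.365 109.872] [0.637 0.083 0.061]
wrist white [ 119   59   53   82 1929] [144.103 106.621] [0.529 0.086 0.066]
wrist white [116  63   9  22 128] [120.016  73.469] [0.508 0.118 0.066]
wrist white [ 218   74  154   63 4296] [297.134 101.996] [0.692 0.091 0.066]
wrist white [  60  171   88   54 3208] [103.186 201.765] [ 0.471 -0.02   0.066]
wrist white [157 195   8  30 141] [160.135 211.163] [ 0.535 -0.031  0.066]
```

Rack yaw is about 2°. Lanes from +y: 2 cups with disc (wrong), empty with bar (right), full with bar (wrong), full with bar (wrong). The green look-alikes in the side view at (173,182) and (242,311) stand outside the rack, so they don't count. I'll close the fingers and move behind the leaf in lane 1.

```bash
python3 -m pendant '[[-0.1,-0.15,0,0,0,0],[-0.25,-0.35,0,0,0,0],[-0.4,-0.6,0,0,0,0],[-0.5,-0.75,0,0,0,0],[-0.55,-0.83,0,0,0,0],[-0.55,-0.83,0,0,0,0],[-0.55,-0.83,0,0,0,0],[-0.55,-0.83,0,0,0,0]]' 0 10
python3 - <<'E'
from h import *
np.set_printoptions(precision=3,suppress=True)
for n in('wrist','side'):
    c=cam(n); f=c['frame'][:,:,::-1].copy()
    th=np.radians(2.3); X=np.array([np.cos(th),np.sin(th),0]);Y=np.array([-X[1],X[0],0])
    O=np.array([.505,-.063,0])
    for y in(.1425,.0475,-.0475,-.1425):
        for x,z in((0,.045),(-.059,.086),(.059,.086),(.1,.045)):
            for dy in(-.028,.028):
                p=proj(c,O+x*X+(y+dy)*Y+[0,0,z]); cv2.circle(f,tuple(int(round(v)) for v in p),2,(0,0,255) if x else (0,255,0),-1)
    if n=='side': f=cv2.resize(f[130:290,190:370],None,fx=3.5,fy=3.5,interpolation=cv2.INTER_CUBIC)
    cv2.imwrite(f'pics/{n}1.png',f)
E
```

```text
time_s: 1.3
tool_pos: [0.5954, 0.0818, 0.1909]
tool_rot: [180.0, 0.0, -0.1]
force: [0.4, -0.1, -0.1]
grip_width: 0.0151
```

View pics/wrist1.png

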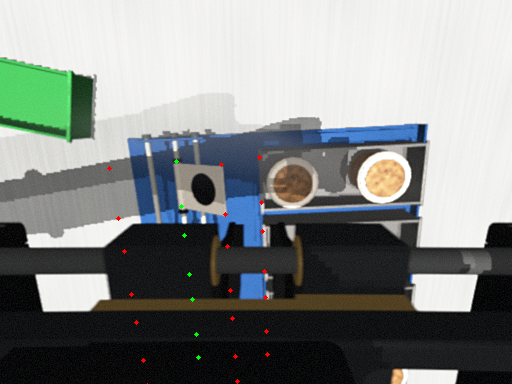

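View pics/side1.png

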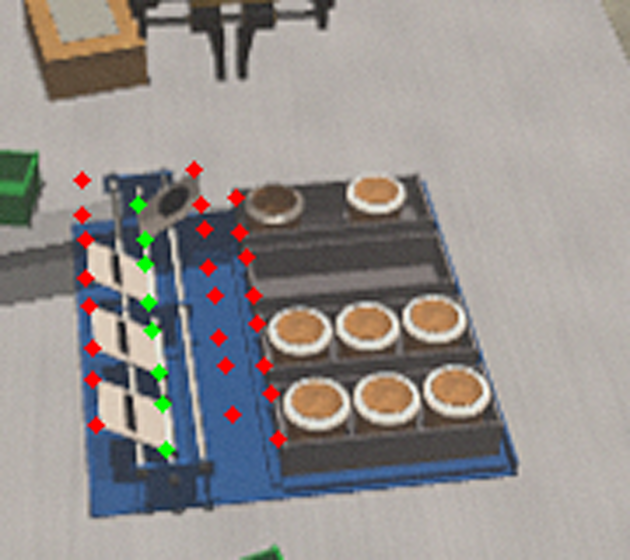

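The projected model fits the leaf corners to within about 3 mm in both views: leaf 1's free edge is at wrist (225,166)–(226,213). Descending behind it.

```bash
python3 -m pendant '[[0,0,0,0,0,0],[-0.02,0.02,0.15,0,0,0],[-0.02,0.02,0.4,0,0,0],[-0.02,0.02,0.6,0,0,0],[-0.02,0.02,0.8,0,0,0],[-0.02,0.02,0.95,0,0,0],[-0.02,0.02,1,0,0,0],[-0.02,0.02,1,0,0,0]]' 0 10
python3 -m pendant '[[0,0,0.08,0,0,0],[0,0,0.16,0,0,0],[0,0,0.16,0,0,0],[0,0,0.16,0,0,0],[0,0,0.16,0,0,0],[0,0,0.16,0,0,0],[0,0,0.16,0,0,0],[0,0,0.16,0,0,0]]'
python3 - <<'E'
from h import *
for n in('scene','side'):
    c=cam(n); f=c['frame'][:,:,::-1]
    f=f[130:270,100:300] if n=='scene' else f[100:290,190:370]
    cv2.imwrite(f'pics/{n}2.png',cv2.resize(f,None,fx=3,fy=3,interpolation=cv2.INTER_CUBIC))
E
```

```text
time_s: 2.4
tool_pos: [0.593, 0.0809, 0.0909]
tool_rot: [180.0, 0.0, 0.0]
force: [1.2, 0.2, 0.7]
grip_width: 0.0006
time_s: 3.4
tool_pos: [0.5931, 0.081, 0.0751]
tool_rot: [180.0, -0.0, 0.0]
force: [-0.2, -0.1, -0.3]
grip_width: 0.0002
```

View pics/side2.png

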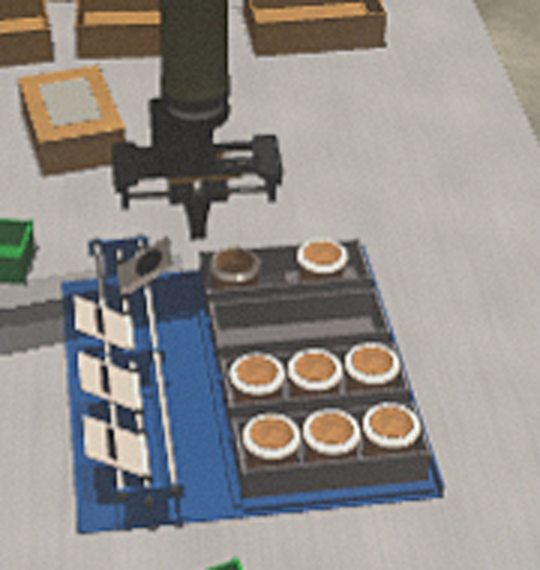

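View pics/scene2.png

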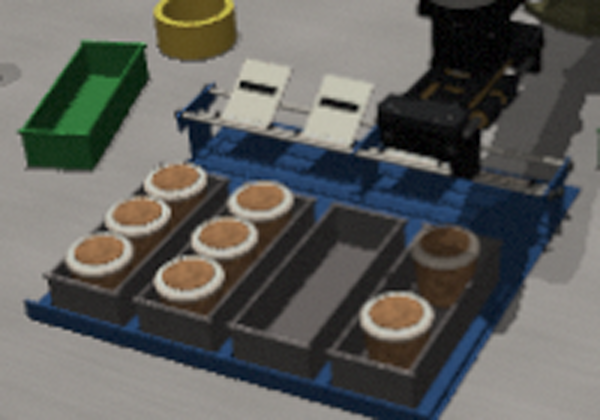

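Fingertips are behind leaf 1, side crop (200,235), clear of the cup. Pushing it towards the robot.

```bash
python3 -m pendant '[[-0.1,0,0,0,0,0],[-0.2,0,0,0,0,0],[-0.3,0,0,0,0,0],[-0.4,0,0,0,0,0],[-0.5,0,0,0,0,0],[-0.6,0,0,0,0,0],[-0.7,0,0,0,0,0],[-0.8,0,0,0,0,0]]'
python3 -m pendant '[[-0.1,0,0,0,0,0],[-0.2,0,0,0,0,0],[-0.3,0,0,0,0,0],[-0.3,0,0,0,0,0],[-0.3,0,0,0,0,0],[-0.3,0,0,0,0,0],[-0.3,0,0,0,0,0],[-0.3,0,0,0,0,0]]'
python3 - <<'E'
from h import *
for n in('scene','side'):
    c=cam(n); f=c['frame'][:,:,::-1]
    f=f[130:270,100:300] if n=='scene' else f[100:290,190:370]
    cv2.imwrite(f'pics/{n}3.png',cv2.resize(f,None,fx=3,fy=3,interpolation=cv2.INTER_CUBIC))
E
```

```text
time_s: 4.5
tool_pos: [0.5124, 0.081, 0.0751]
tool_rot: [180.0, -0.0, 0.0]
force: [-0.3, -0.5, 1.2]
grip_width: 0.0007
time_s: 5.5
tool_pos: [0.4831, 0.081, 0.075]
tool_rot: [180.0, 0.0, -0.0]
force: [0.5, -0.3, -0.4]
grip_width: 0.0006
```

View pics/side3.png

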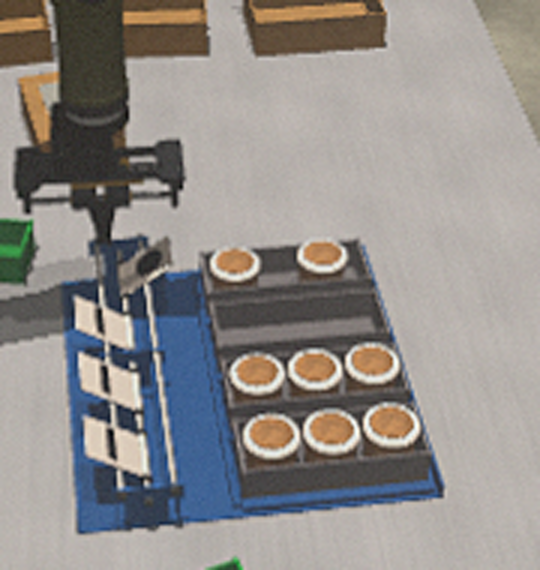

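View pics/scene3.png

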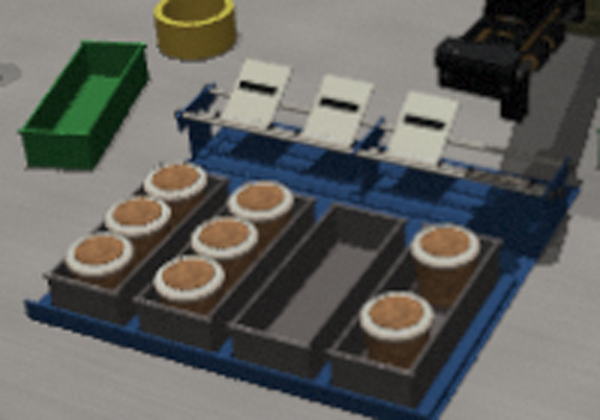

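```bash
python3 - <<'E'
from h import *
o=env.get_obs(); print(o['tool_pos'])
for n,x0,y0 in(('scene',100,130),('side',190,100)):
    c=cam(n)
    for z in(.075,.1,.125): print(n,z,(proj(c,[*o['tool_pos'][:2],z])-[x0,y0])*3)
    for y in(.052,.108): print(n,(proj(c,[.556,y,.086])-[x0,y0])*3)
f=cam('wrist')['frame'][:,:,::-1]; cv2.imwrite('pics/w3.png',f)
E
```

```text
[0.48304594 0.08094718 0.07499873]
scene 0.075 [513.00383907 141.53536034]
scene 0.1 [513.23800917 119.46179994]
scene 0.125 [513.47246994  96.95836826]
scene [453.44812316 162.72300704]
scene [508.40603404 176.37794378]
side 0.075 [105.05419474 259.90957326]
side 0.1 [103.86605648 243.66840179]
side 0.125 [102.65533591 227.09564803]
side [167.18424487 265.0230452 ]
side [164.61444284 235.18206589]
```

View pics/w3.png

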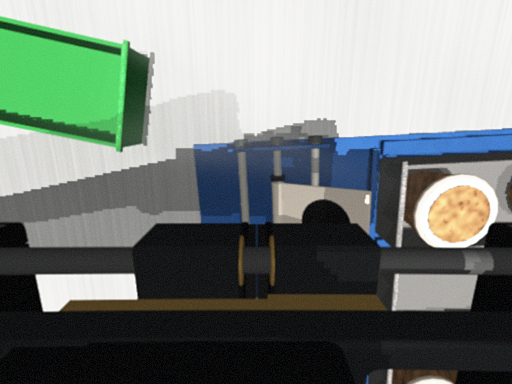

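```bash
python3 - <<'E'
from h import *
cs,cd=cam('scene'),cam('side')
print(tri(cs,(100+515/3,130+118/3),cd,(190+103/3,100+240/3)))
for z in(.19,.21,.22):
  for dx in(-.05,0,.05): print(z,dx,proj(cs,[.65+dx,0,z]),proj(cd,[.65+dx,0,z]))
a=cv2.imread('pics/scene0.png')[80:180,170:260];b=cv2.imread('pics/side0.png')[100:180,230:320]
cv2.imwrite('pics/op.png',np.hstack([cv2.resize(a,(400,400)),cv2.resize(b,(400,400))]))
f=np.hstack([cv2.resize(cs['frame'][110:190,240:310],(400,400)),cv2.resize(cd['frame'][140:220,190:260],(400,400))]); cv2.imwrite('pics/cl.png',f[:,:,::-1])
E
```

```text
(array([0.48280791, 0.08331702, 0.10283324]), np.float64(0.0017474954666517825))
0.19 -0.05 [225.84291154 155.2648899 ] [259.13286346 173.54718847]
0.19 0 [216.762834   164.02761672] [274.28208112 172.72236562]
0.19 0.05 [207.13696332 173.32818491] [289.38400092 171.90360965]
0.21 -0.05 [225.52981044 148.66066598] [259.08896075 168.72181423]
0.21 0 [216.36025144 157.29961619] [274.37105638 167.89634156]
0.21 0.05 [206.63331386 166.4760377 ] [289.60487791 167.07788762]
0.22 -0.05 [225.37171357 145.31783762] [259.06665607 166.27738271]
0.22 0 [216.15695037 153.89239534] [274.41596509 165.45164228]
0.22 0.05 [206.37891371 163.0040549 ] [289.71650145 164.63341441]
```

View pics/op.png

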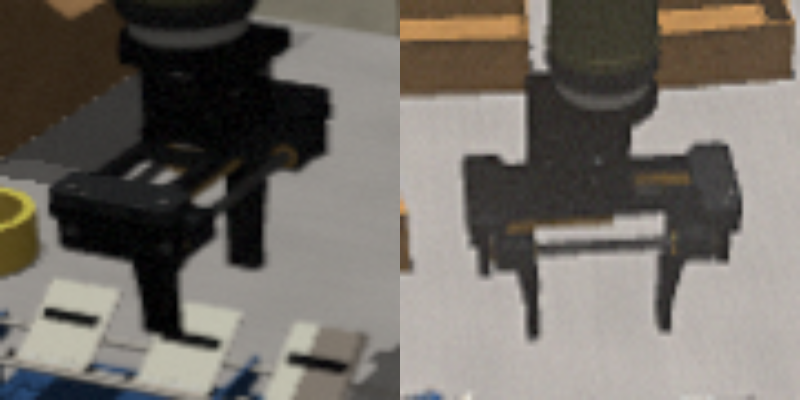

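View pics/cl.png

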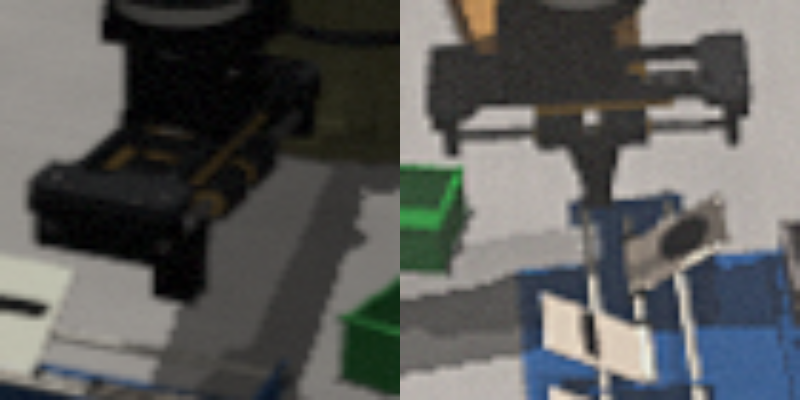

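The tips triangulate to (0.483, 0.083, 0.103), so they sit about 27 mm above the reported TCP, and they passed over leaf 1 without touching it. I'll go back the same way, lower until the tips are 6–8 mm below the leaf edge, and rise with the leaf as I push.

```bash
python3 -m pendant '[[0,0,-0.1,0,0,0],[0.2,0,-0.1,0,0,0],[0.4,0,-0.1,0,0,0],[0.6,0,-0.1,0,0,0],[0.8,0,-0.1,0,0,0],[1,0,-0.1,0,0,0],[1,0,-0.1,0,0,0],[1,0,-0.1,0,0,0]]'
python3 -m pendant '[[0.06,0,0,0,0,0],[0.06,0,0.1,0,0,0],[0.06,0,0.2,0,0,0],[0.06,0,0.26,0,0,0],[0.06,0,0.32,0,0,0],[0.06,0,0.32,0,0,0],[0.06,0,0.32,0,0,0],[0.06,0,0.32,0,0,0]]'
cat > look.py <<'E'
import sys
from h import *
o=[]
for n in('scene','side'):
    c=cam(n); f=c['frame'][:,:,::-1]
    f=f[110:210,140:320] if n=='scene' else f[130:280,195:325]
    o.append(cv2.resize(f,(480,267) if n=='scene' else (390,450),interpolation=cv2.INTER_CUBIC))
h=np.zeros((450,800,3),np.uint8); h[:240,:430]=cv2.resize(o[0],(430,240)); h[:427,430:]=cv2.resize(o[1],(370,427))
cv2.imwrite('pics/'+sys.argv[1],h)
E
python3 look.py l4.png
```

```text
time_s: 6.85
tool_pos: [0.5824, 0.081, 0.0852]
tool_rot: [180.0, 0.0, 0.0]
force: [-0.0, -0.0, -0.2]
grip_width: 0.0005
time_s: 7.85
tool_pos: [0.5893, 0.081, 0.0535]
tool_rot: [-180.0, -0.0, -0.0]
force: [-0.8, 0.5, -0.5]
grip_width: 0.0007
```

View pics/l4.png

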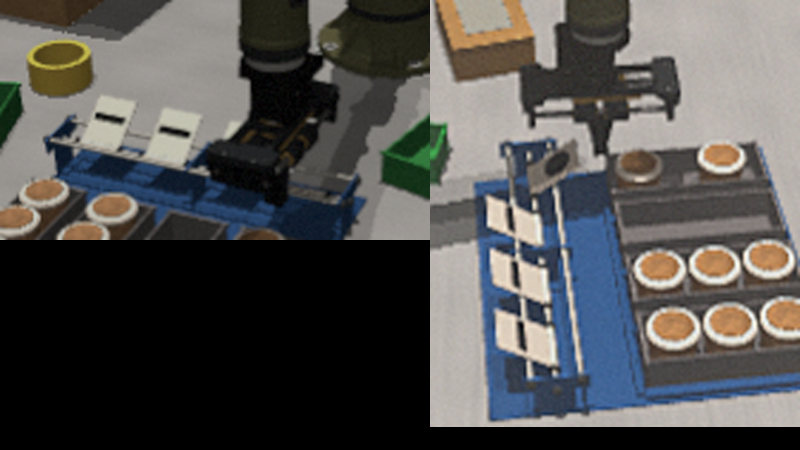

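```bash
python3 -m pendant '[[-0.1,0,0.03,0,0,0],[-0.2,0,0.03,0,0,0],[-0.3,0,0.03,0,0,0],[-0.38,0,0.02,0,0,0],[-0.46,0,-0.08,0,0,0],[-0.54,0,-0.16,0,0,0],[-0.62,0,-0.2,0,0,0],[-0.7,0,-0.22,0,0,0]]'
python3 look.py l5.png
```

```text
time_s: 8.95
tool_pos: [0.5184, 0.081, 0.0753]
tool_rot: [180.0, -0.0, 0.0]
force: [-0.7, -0.4, -0.2]
grip_width: 0.0003
```

View pics/l5.png

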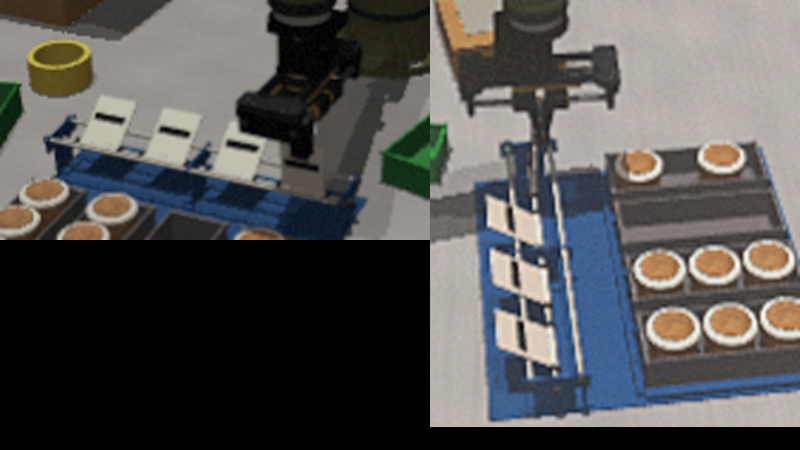

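The leaf is riding up in front of the finger and is almost upright. Carrying on over the top.

```bash
python3 -m pendant '[[-0.08,0,-0.02,0,0,0],[-0.16,0,-0.02,0,0,0],[-0.24,0,-0.02,0,0,0],[-0.32,0,-0.02,0,0,0],[-0.32,0,-0.02,0,0,0],[-0.32,0,-0.02,0,0,0],[-0.32,0,-0.2,0,0,0],[-0.32,0,-0.4,0,0,0]]'
python3 look.py l6.png
```

```text
time_s: 10.05
tool_pos: [0.487, 0.0809, 0.1152]
tool_rot: [180.0, 0.0, -0.0]
force: [0.5, 0.3, 0.6]
grip_width: 0.0007
```

View pics/l6.png

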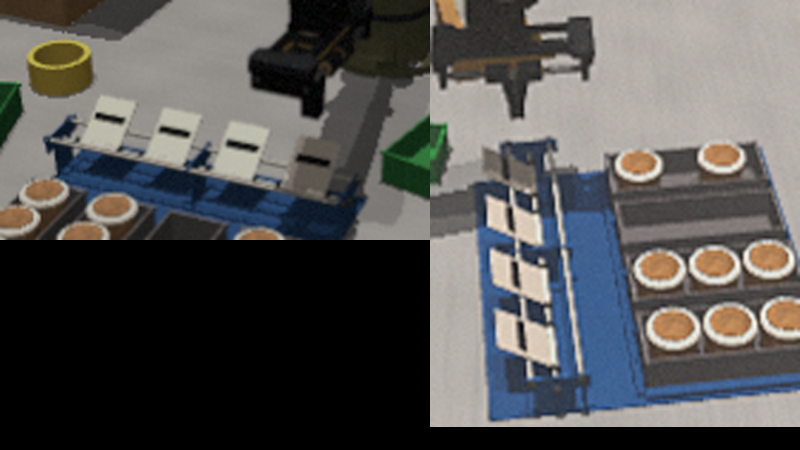

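Lane 1 now shows the bar and is at rest, scene panel (312,160). On to lane 3, coming from the robot side.

```bash
python3 -m pendant '[[-0.1,0.12,-0.1,0,0,0],[-0.2,0.25,-0.1,0,0,0],[-0.3,0.4,-0.1,0,0,0],[-0.4,0.55,-0.1,0,0,0],[-0.5,0.7,-0.1,0,0,0],[-0.6,0.85,-0.1,0,0,0],[-0.62,1,-0.1,0,0,0],[-0.62,1,-0.1,0,0,0]]'
python3 -m pendant '[[0,0.15,0,0,0,0],[0,0.3,0,0,0,0],[0,0.45,0,0,0,0],[0,0.6,0,0,0,0],[0,0.75,0,0,0,0],[0,0.9,0,0,0,0],[0,0.92,0,0,0,0],[0,0.92,0,0,0,0]]'
```

```text
time_s: 11.15
tool_pos: [0.4251, -0.0203, 0.1252]
tool_rot: [180.0, -0.0, -0.1]
force: [0.6, 0.2, -0.3]
grip_width: 0.0004
time_s: 12.15
tool_pos: [0.425, -0.1108, 0.125]
tool_rot: [-180.0, 0.0, -0.0]
force: [-0.2, -0.1, -0.2]
grip_width: 0.0001
```

```bash
python3 -m pendant '[[-0.03,0,0.1,0,0,0],[-0.03,0,0.25,0,0,0],[-0.03,0,0.4,0,0,0],[-0.03,0,0.5,0,0,0],[-0.03,0,0.6,0,0,0],[-0.03,0,0.7,0,0,0],[-0.03,0,0.75,0,0,0],[-0.03,0,0.75,0,0,0]]'
python3 look.py l7.png
```

```text
time_s: 13.15
tool_pos: [0.4218, -0.111, 0.0498]
tool_rot: [-180.0, 0.0, 0.0]
force: [0.7, -0.4, 0.3]
grip_width: 0.0007
```

View pics/l7.png

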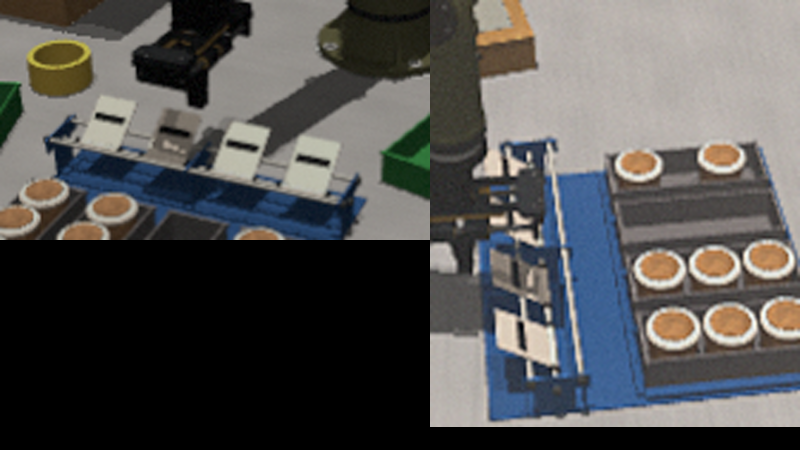

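```bash
python3 -m pendant '[[0.1,0,0,0,0,0],[0.2,0,0,0,0,0],[0.3,0,0,0,0,0],[0.38,0,0,0,0,0],[0.46,0,-0.1,0,0,0],[0.54,0,-0.18,0,0,0],[0.62,0,-0.23,0,0,0],[0.7,0,-0.25,0,0,0]]'
python3 look.py l8.png
python3 -m pendant '[[0.08,0,-0.02,0,0,0],[0.16,0,-0.02,0,0,0],[0.24,0,-0.02,0,0,0],[0.32,0,-0.02,0,0,0],[0.32,0,-0.02,0,0,0],[0.32,0,-0.02,0,0,0],[0.32,0,-0.2,0,0,0],[0.32,0,-0.4,0,0,0]]'
python3 look.py l9.png
```

```text
time_s: 14.25
tool_pos: [0.4929, -0.1111, 0.0757]
tool_rot: [180.0, -0.1, 0.0]
force: [0.7, -0.2, 0.9]
grip_width: 0.0009
time_s: 15.35
tool_pos: [0.5239, -0.1111, 0.1165]
tool_rot: [180.0, -0.0, -0.0]
force: [1.1, -0.9, -0.2]
grip_width: 0.0003
```

View pics/l9.png

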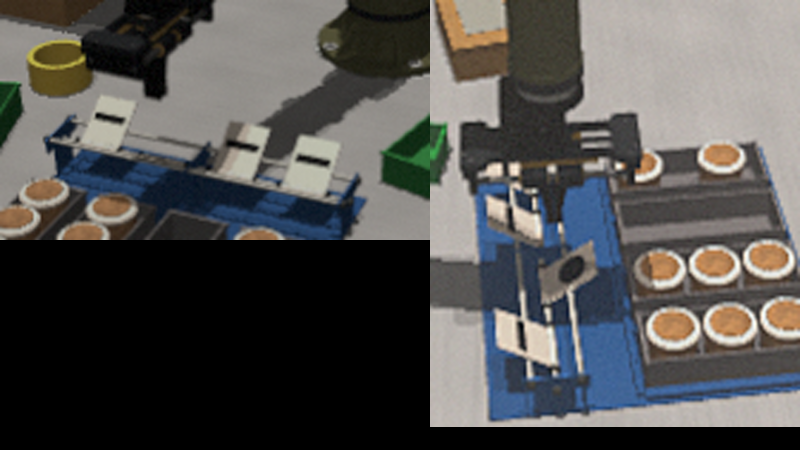

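Lane 3 now shows the disc, side panel (570,268). On to lane 4.

```bash
python3 -m pendant '[[-0.12,0.1,-0.1,0,0,0],[-0.26,0.22,-0.1,0,0,0],[-0.4,0.36,-0.1,0,0,0],[-0.55,0.5,-0.1,0,0,0],[-0.7,0.65,-0.1,0,0,0],[-0.85,0.8,-0.1,0,0,0],[-0.98,0.94,-0.1,0,0,0],[-0.98,0.94,-0.1,0,0,0]]'
python3 -m pendant '[[0,0,0.1,0,0,0],[0,0,0.25,0,0,0],[0,0,0.4,0,0,0],[0,0,0.5,0,0,0],[0,0,0.6,0,0,0],[0,0,0.7,0,0,0],[0,0,0.76,0,0,0],[0,0,0.76,0,0,0]]'
python3 look.py l10.png
```

```text
time_s: 16.45
tool_pos: [0.425, -0.2065, 0.1252]
tool_rot: [180.0, -0.0, -0.2]
force: [-0.0, 0.3, -0.5]
grip_width: 0.0002
time_s: 17.45
tool_pos: [0.4257, -0.205, 0.0487]
tool_rot: [-180.0, 0.0, -0.0]
force: [-0.4, -0.6, -0.0]
grip_width: 0.0004
```

View pics/l10.png

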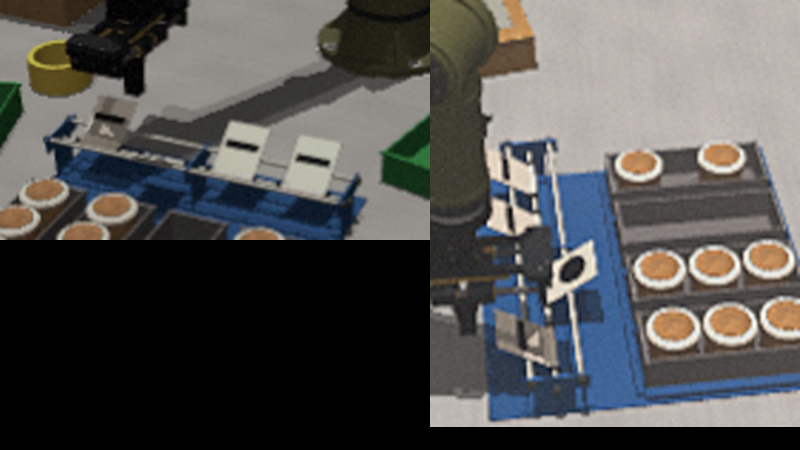

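```bash
python3 -m pendant '[[0.1,0,0,0,0,0],[0.2,0,0,0,0,0],[0.3,0,0,0,0,0],[0.38,0,0,0,0,0],[0.46,0,-0.1,0,0,0],[0.54,0,-0.18,0,0,0],[0.62,0,-0.23,0,0,0],[0.7,0,-0.25,0,0,0]]'
python3 -m pendant '[[0.08,0,-0.02,0,0,0],[0.16,0,-0.02,0,0,0],[0.24,0,-0.02,0,0,0],[0.32,0,-0.02,0,0,0],[0.32,0,-0.02,0,0,0],[0.32,0,-0.02,0,0,0],[0.32,0,-0.3,0,0,0],[0.32,0,-0.6,0,0,0]]'
python3 -m pendant '[[0,0,-0.2,0,0,0],[0,0,-0.4,0,0,0],[0,0,-0.6,0,0,0],[0,0,-0.8,0,0,0],[0,0,-0.9,0,0,0],[0,0,-0.9,0,0,0],[0,0,-0.9,0,0,0],[0,0,-0.9,0,0,0]]'
python3 look.py l11.png
python3 - <<'E'
from h import *
np.set_printoptions(precision=3,suppress=True)
c=cam('side'); f=c['frame']; h,s,v=cv2.split(cv2.cvtColor(f,cv2.COLOR_RGB2HSV))
m=((h>3)&(h<22)&(s>90)&(v>110)).astype(np.uint8); q=np.zeros_like(m); q[165:280,250:345]=m[165:280,250:345]
k,l,st,ce=cv2.connectedComponentsWithStats(q)
for i in range(1,k):
    if st[i,4]>25: print(ce[i],onz(c,ce[i],.061))
a=f.astype(int)[:,:,::-1]-cv2.imread('pics/side0.png').astype(int)
d=(abs(a).max(2)>60)
for nm,(x0,y0,x1,y1) in dict(tape=(145,290,195,335),cake=(190,115,240,160)).items(): print(nm,d[y0:y1,x0:x1].sum())
cv2.imwrite('pics/full.png',f[:,:,::-1])
E
```

```text
time_s: 18.55
tool_pos: [0.497, -0.2051, 0.0748]
tool_rot: [180.0, -0.1, 0.0]
force: [0.1, -0.1, -0.6]
grip_width: 0.0008
time_s: 19.55
tool_pos: [0.5272, -0.205, 0.1343]
tool_rot: [-180.0, 0.1, -0.0]
force: [0.4, -0.0, -0.1]
grip_width: 0.0005
time_s: 20.55
tool_pos: [0.5276, -0.2049, 0.2231]
tool_rot: [-180.0, 0.1, 0.0]
force: [0.0, -0.1, -0.5]
grip_width: 0.0004
[297.134 183.955] [0.745 0.09  0.061]
[267.667 187.216] [0.636 0.081 0.061]
[313.745 219.83 ] [ 0.773 -0.1    0.061]
[275.237 223.186] [ 0.644 -0.105  0.061]
[294.635 222.   ] [ 0.709 -0.105  0.061]
[320.053 240.5  ] [ 0.778 -0.195  0.061]
[280.516 243.968] [ 0.651 -0.199  0.061]
[300.257 242.602] [ 0.714 -0.199  0.061]
tape 0
cake 641
```

View pics/l11.png

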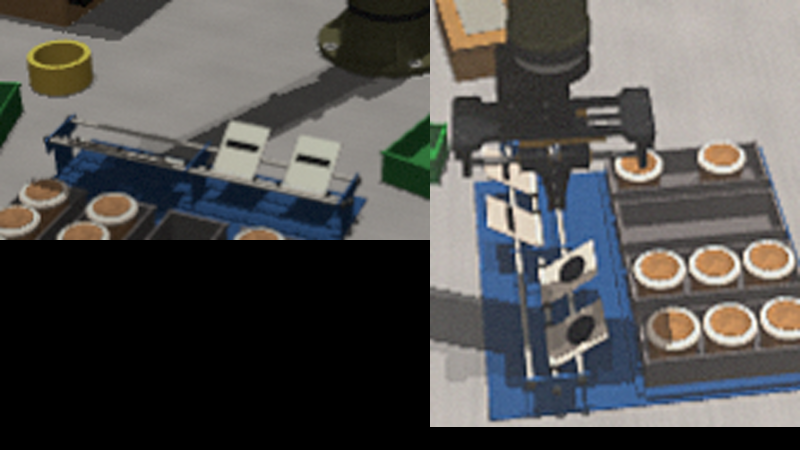

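View pics/full.png

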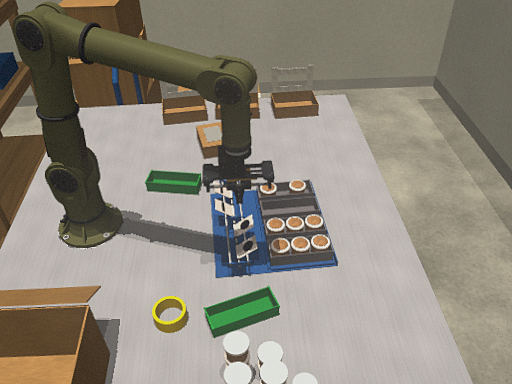

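All four tags are right, the cups have not moved, and the arm is clear. The pixel difference at the cake box is only the arm covering it. Handing in.

```bash
python3 -c "
from cell import env
print(env.sign_off())"
```

```text
the job is handed in; nothing more can be done
None
```

I pushed over the three wrong tags and left the empty bin's tag alone, since it already showed the bar. The job was handed in at about 21 s of the 64 s allowed.

| Lane (from robot's left) | Bin | Tag at start | Tag at end |
|---|---|---|---|
| 1 | two cups | disc | bar |
| 2 | empty | bar | bar (not touched) |
| 3 | three cups | bar | disc |
| 4 | three cups | bar | disc |

**Missed first push:** my first pass at lane 1 went over the leaf without touching it. The fingertips measured about 27 mm higher than the reported TCP. I lowered the approach by that much, and the other pushes worked first time.

**Last checks:**
- **Tags:** the final pictures show all four resting as in the table.
- **Cups:** all eight are within about 3 mm of where they started.
- **Tape roll:** its picture is unchanged.
- **Bins:** they look unmoved, but I did not measure them separately.
- **Arm:** it is raised clear, and the wrist force readings stayed around 1 N.
- **Cake box:** the before/after comparison showed a difference there (641 pixels). The arm partly covers it in that view, and no move came near it, but I could not confirm it fully from the last picture.

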